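# Slide a fresh plaster disc off the stack to its drying place

## Task

The grey, freshly cast plaster disc on top of the stack is too tender to be lifted or tipped: slide it sideways off the stack onto the wooden drying board beside it, leaving the two white discs below where they are. Then push it flat along the board, around the plaster cone, dome and drum without the disc or the robot touching any of them, until it lies wholly inside the blue circle. Let go of it there, and leave the light blue cup alone.

Things in the scene. Friction and masses are not known exactly. Their poses are not given: they have to be found in the camera images.
- disc_top: grey damp plaster disc, top of the stack at the start; 110 mm in diameter and 22 mm thick, 0.16 to 0.32 kg, loose; the origin is the centre of its underside, z up. Starts with its underside 44 mm above the table
- disc_mid: white plaster disc directly under the grey one; 110 mm in diameter and 22 mm thick, about 0.23 kg, loose; the origin is the centre of its underside, z up
- disc_low: white plaster disc at the bottom of the stack, which stands on the table 3 to 11 mm off the board's -y end, near the middle of that end; 110 mm in diameter and 22 mm thick, about 0.23 kg, loose; the origin is the centre of its underside, z up
- board: fixed wooden drying board, -190 to 190 mm along its x and -200 to 330 mm along its y from its origin, which is at table height; its flat top is 42 mm above the table, 2 mm below the underside of the grey disc on the stack. The cone stands near the origin, in the way; dome, drum and blue circle stand in a row across the +y end, in any order
- spot: flat blue painted circle with a paler inside, 140 mm in diameter, on top of the board; nothing to bump into (look only). The origin is its centre, at the height of the board's top. A model standing next to it in the row has its centre about 106 mm or more from the circle's centre
- cone: blunt cone of white plaster, fixed to the board, 60 mm across at its base and 55 mm tall; the origin is the centre of its underside (board top)
- dome: dome of white plaster, fixed to the board, 60 mm across at its base and 50 mm tall; the origin is the centre of its underside (board top)
- drum: short cylinder of white plaster, fixed to the board, 60 mm across at its base and 45 mm tall; the origin is the centre of its underside (board top)
- pot: light blue cup, 90 mm across and 60 mm tall, loose bystander on the table off the board's +y end; origin at the centre of its underside
Mind the look-alikes: they are no part of the job. What is shaped like the disc_top but orange, pink or purple is not meant.

How it is judged:
By the outcome, as a careful person would: the job done as asked, in the order asked, and still so for the second after the job is handed in, with the robot touching nothing.
It also fails if it takes over 67 s, if anything falls off the work surface, if the arm or the gripper's body presses on something with over 40 N, if the wrist force passes 120 N, or if a joint passes its speed limit or range.

## Robot

A 6-joint arm with a two-finger parallel gripper is mounted at the origin on the work surface. World frame = base frame: x ahead of the robot, y to its left, z up, the work surface at z = 0. Lengths are in mm, angles in rad, forces in N, time in s.
With the tool pointing down it reaches from about 200 to 875 mm from the base axis. Payload 3.4 kg.
Tool frame: the origin (TCP) lies on the centre line of the jaws, within the pads' length; the fingertips stand ctrl.nose_length ahead of it and the grasp point (between the pads) lies 2 mm behind it (ctrl.nose_length is the distance from the TCP to the fingertips, in mm); x points along the fingers, z is the direction in which the jaws open and shut, and the axes are right-handed (so a half turn about x gives the same grasp; the last joint's range is limited). The gripper opens to 94 mm and grips with 3 to 60 N. Pads are 16 mm wide; open, the fingers measure 119 mm over their backs; the gripper's body (75 mm by 177 mm) begins 78 mm behind the grasp point.
Start: joints at [1.181, 0.276, 1.505, -0, 1.361, -0.121], TCP at [152.721, 554.382, 222.493] pointing down, gripper open.
Joint ranges: [-2.89, 2.89], [-0.75, 2.08], [0.22, 2.7], [-1.18, 4.32], [0.11, 2.71], [-2.7, 2.7]. Speed limits (rad/s): [2.57, 2.57, 3.14, 3.14, 3.14, 3.14].

## Interface

Orientations are given as a unit quaternion [x, y, z, w].
In Python, from rig import sensors, grab_frame, ctrl gives the robot as it stands. The module is installed in compiled form; this text tells all that it offers.
- The arm moves only by the tool servo_tool, never from a script. Its argument "commands" is one flat list of numbers, 6 for each row, row after row: the shift along the world's x, y, z in mm, then the turn, a rotation vector about the world's x, y, z in rad. A call has 1 to 5 rows; each row shifts and turns the commanded pose from where the row before left it; what a row does not reach is not made up. A row lasts 1/8 s, in which the tool goes at most 62.5 mm and 10.7 degrees, less where a joint would pass 70% of its speed; a pose out of reach is approached as far as the arm can. A call is refused whole if a number of a shift passes 62.5 or a number of a turn 0.188, either way. A call with a gripper value outside its range is refused whole. "claw" is the closure, from 0 (fully open) to 1 (shut), set as the call begins (left out, the last holds). The fingers move at their own pace and stop on an object; the grip force is fixed at half the most. Time passes only in rows, so rows that do not move let the fingers close. It gives the time, the measured TCP pose, the force and the opening at its end, in the units of the state.
- sensors.read_state(): the state, without advancing time (a new reading comes with each control period).
- grab_frame(name): name is "scene" or "top" or "wrist"; returns a dict with "color" (384x512x3 uint8, red, green, blue), "K" (3x3 intrinsics, pixels), "R" (3x3) and "t" (3): a world point X has camera coordinates R X + t. Camera axes: x right, y down, z forward; pixel columns grow to the right and rows downward; lengths in mm; the calibration is good to about 2 mm. A picture is of the moment at which its call begins. There is no depth.
- ctrl.hand_in(): hands the job in, once; it reports no verdict.
The state is a dict: "time_s": time; "joints": joint angles; "qvel": joint speeds; "effort": joint torques, N m; "ee_pos": TCP position; "tool_rot": TCP orientation; "contact_force": force on the tool from outside, world axes, zero at the start; "ft_torque": the same for the moment, N m; "grip_width": finger opening in mm.
Only numpy, scipy, OpenCV 4.12 (cv2) and the standard library are available. Lean on these libraries where they do the work, as an engineer would, in place of code of your own. Each camera call takes 0.05 s, during which the arm holds its last target.

## Working session

There is one attempt and no reset: what is moved stays moved. The work goes in short steps, Python scripts to look and compute and a tool call to move; the robot and the scene stay as the last step left them, time stands still between calls to the robot, and variables do not carry over. Pictures are saved under pics/ and viewed, and the job is handed in when it is done.

Besides the shell and the picture viewer there is one more tool, called after "Request:" in YAML: its name, and indented under it one key for each argument. servo_tool: Moves the arm, as the interface text tells. Its arguments: {"type":"object","properties":{"commands":{"type":"array"},"claw":{"type":"number"}},"required":["commands"]}

```bash
mkdir -p pics; python3 - <<'E'
from rig import sensors, grab_frame, ctrl
import cv2,pickle
print(sensors.read_state(), ctrl.nose_length)
for n in ["scene","top","wrist"]:
    f=grab_frame(n); pickle.dump(f,open(f"f_{n}0.pkl","wb"))
    print(n,f["K"],f["R"],f["t"])
    cv2.imwrite(f"pics/{n}0.png",cv2.resize(f["color"][:,:,::-1],(800,600),interpolation=cv2.INTER_CUBIC))
E
```

```text
{'time_s': 0.0, 'joints': array([ 1.18098874e+00,  2.76572932e-01,  1.50609915e+00, -5.16947402e-06,
        1.36068885e+00, -1.20991249e-01]), 'qvel': array([-0.00036376, -0.00061038, -0.0010098 ,  0.00261358,  0.00069073,
        0.00040552]), 'effort': array([ 1.32173418e-04, -4.04590416e+01, -2.37226528e+01,  7.01428880e-02,
        3.45864636e-02, -1.40616548e-04]), 'ee_pos': array([152.51564684, 553.85944375, 221.63083689]), 'tool_rot': array([-0.42880622,  0.56303038,  0.42817103,  0.56195337]), 'contact_force': array([-0.38840473,  0.23821479, -0.7180666 ]), 'ft_torque': array([ 0.01074321, -0.05000846,  0.00526012]), 'grip_width': 93.66112312375229} 17.0
scene [[375.66427424   0.         259.11294813]
 [  0.         375.66427424 191.2755101 ]
 [  0.           0.           1.        ]] [[-0.07218045  0.99732794 -0.01126786]
 [ 0.7462194   0.04650402 -0.66407378]
 [-0.66177533 -0.05634144 -0.74758214]] [  99.30172405 -365.13872731 1407.72994955]
top [[467.28446507   0.         255.16955732]
 [  0.         467.28446507 198.33178738]
 [  0.           0.           1.        ]] [[-0.01586965 -0.99964483 -0.02140938]
 [-0.98341859  0.01947357 -0.18030155]
 [ 0.18065443  0.01819306 -0.98337835]] [ -29.64588591  516.0220124  1569.32843624]
wrist [[301.0717435    0.         258.17752683]
 [  0.         301.0717435  189.48724327]
 [  0.           0.           1.        ]] [[ 0.26562945  0.96407277 -0.00216581]
 [ 0.93747555 -0.25777578  0.23386158]
 [ 0.22490129 -0.06415091 -0.97226749]] [-573.87048478  -24.25462923  390.45103969]
```

View pics/scene0.png

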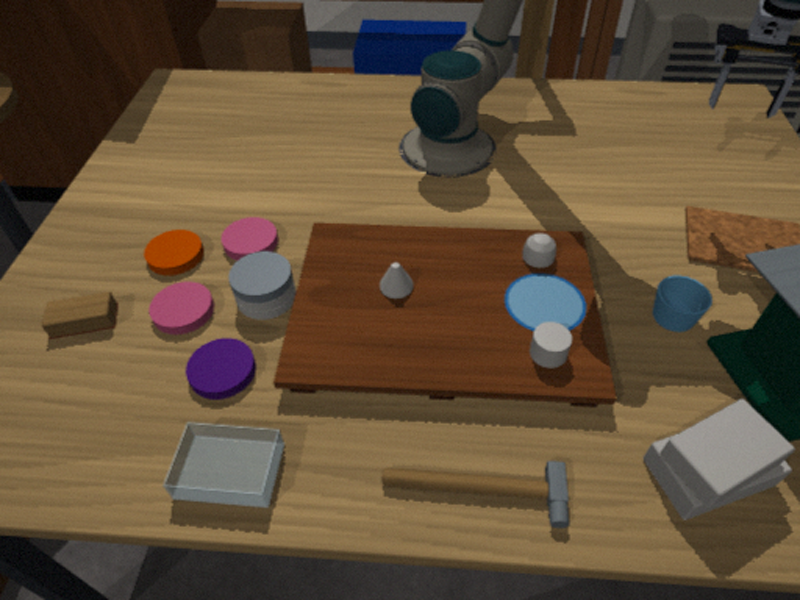

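View pics/top0.png

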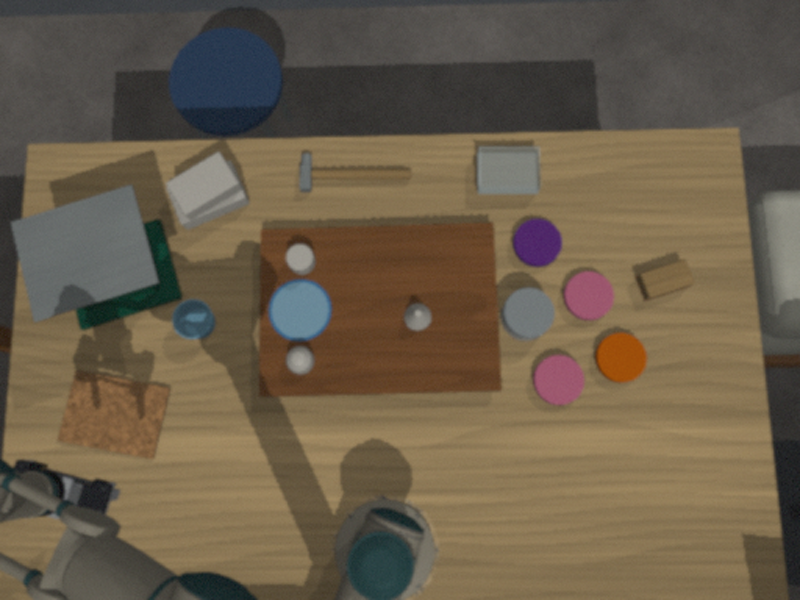

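View pics/wrist0.png

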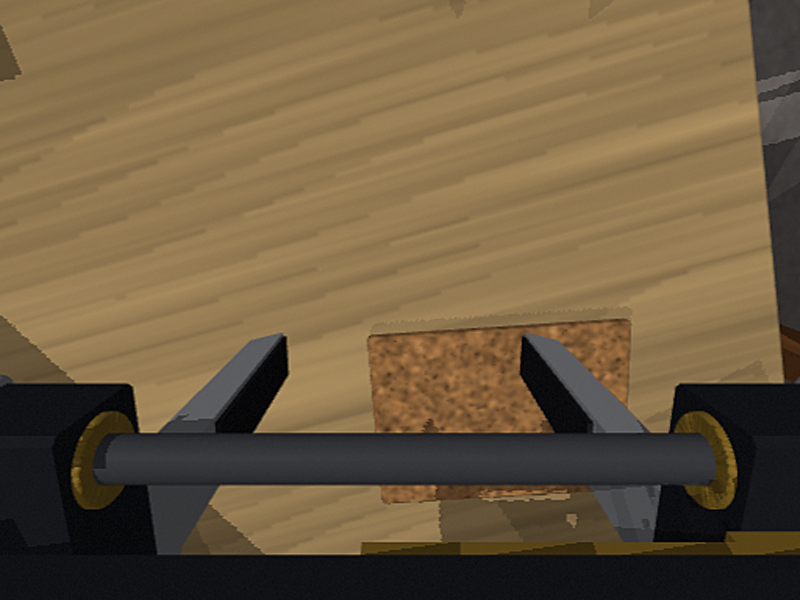

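```bash
python3 - <<'E'
import cv2,pickle
from scipy.spatial.transform import Rotation as R
f=pickle.load(open("f_top0.pkl","rb"))["color"][:,:,::-1]
cv2.imwrite("pics/tc1.png",cv2.resize(f[130:260,160:290],(780,780),interpolation=cv2.INTER_CUBIC)[:600])
cv2.imwrite("pics/tc2.png",cv2.resize(f[135:260,250:380],(750,721),interpolation=cv2.INTER_CUBIC)[:600]) if 0 else cv2.imwrite("pics/tc2.png",cv2.resize(f[145:245,250:380],(780,600),interpolation=cv2.INTER_CUBIC))
cv2.imwrite("pics/tc1.png",cv2.resize(f[140:240,160:290],(780,600),interpolation=cv2.INTER_CUBIC))
s=pickle.load(open("f_scene0.pkl","rb"))["color"][:,:,::-1]
cv2.imwrite("pics/sc1.png",cv2.resize(s[135:265,140:310],(784,600),interpolation=cv2.INTER_CUBIC))
print(R.from_quat([-0.42880622,0.56303038,0.42817103,0.56195337]).as_matrix())
E
```

```text
[[-6.67275366e-04 -9.64086161e-01  2.65588836e-01]
 [-1.63755149e-03  2.65589593e-01  9.64084792e-01]
 [-9.99998437e-01  2.08394639e-04 -1.75596212e-03]]
```

View pics/tc1.png

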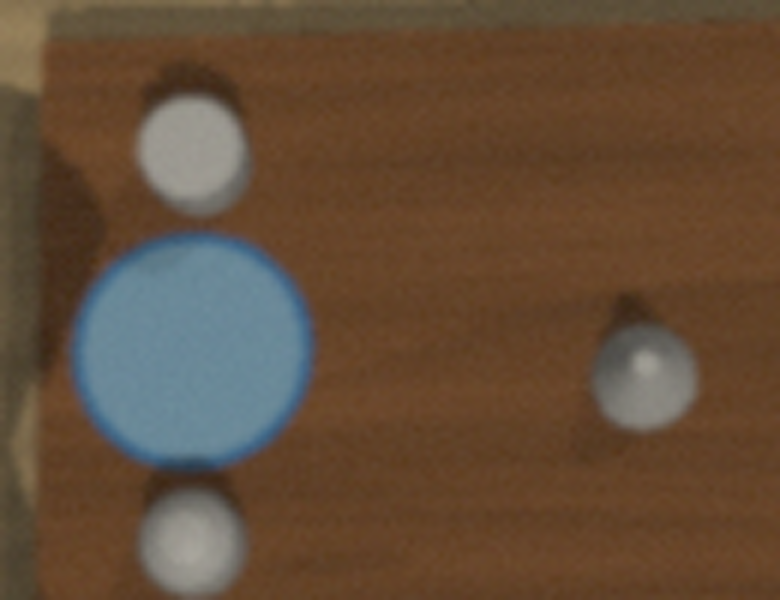

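View pics/tc2.png

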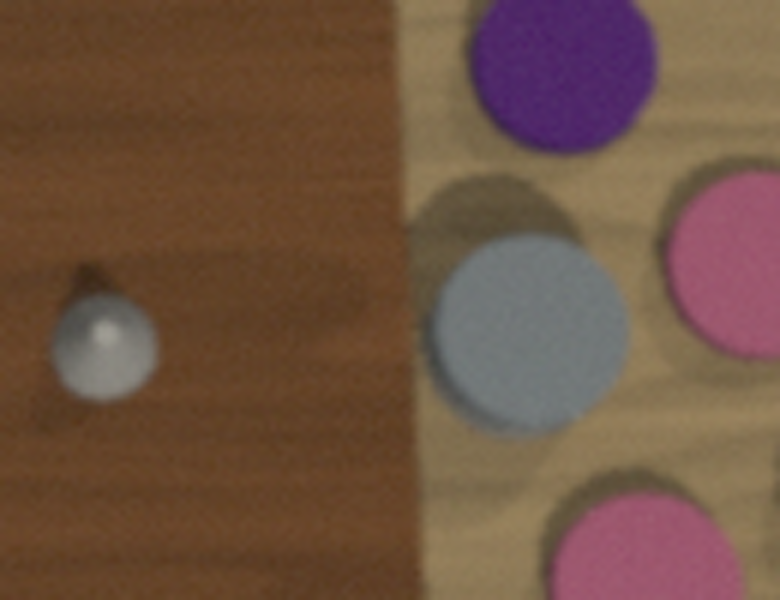

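View pics/sc1.png

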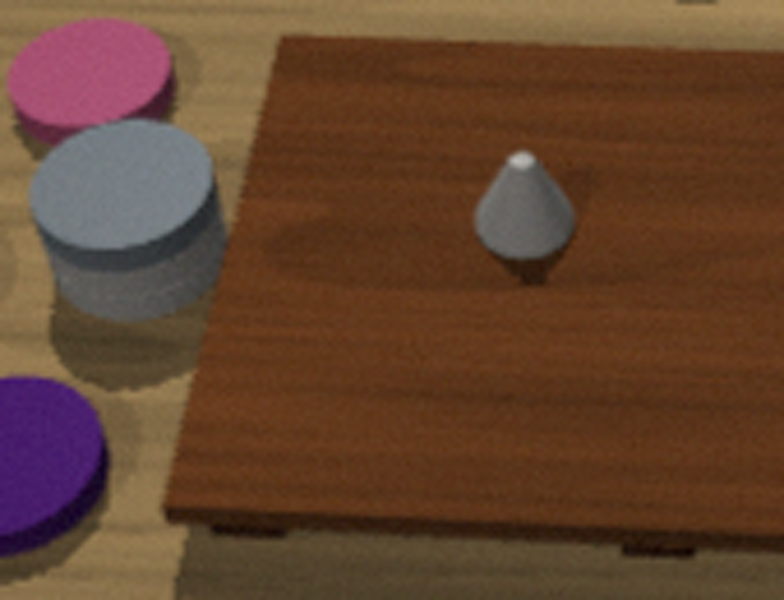

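```bash
cat > h.py <<'E'
import numpy as np,cv2
def ray(f,u,v,z):
    K,R,t=f["K"],f["R"],f["t"]
    d=R.T@np.linalg.inv(K)@np.array([u,v,1.]); c=-R.T@t
    return c+d*(z-c[2])/d[2]
def proj(f,X):
    p=f["R"]@np.array(X,float)+f["t"]; p=f["K"]@p; return p[:2]/p[2]
E
python3 - <<'E'
import pickle,numpy as np
from h import *
T=pickle.load(open("f_top0.pkl","rb"));S=pickle.load(open("f_scene0.pkl","rb"))
def c1(u,v,z): return ray(T,(u+.5)/6-.5+160,(v+.5)/6-.5+140,z).round(1)
def c2(u,v,z): return ray(T,(u+.5)/6-.5+250,(v+.5)/6-.5+145,z).round(1)
def sc(u,v,z): 
    k=784/170; return ray(S,(u+.5)/k-.5+140,(v+.5)/(600/130)-.5+135,z).round(1)
def s8(u,v,z): return ray(S,(u+.5)/1.5625-.5,(v+.5)/1.5625-.5,z).round(1)
def t8(u,v,z): return ray(T,(u+.5)/1.5625-.5,(v+.5)/1.5625-.5,z).round(1)
print("spot",c1(193,351,42),s8(545,304,42)); print("drum",c1(191,148,87),s8(552,333,87)); print("dome",c1(192,543,60)); print("cone",c1(645,379,42),c1(646,365,97),c2(104,349,42),sc(521,158,97))
print("disc",c2(531,332,66),sc(124,186,66))
print("edge",c2(398,0,42),c2(423,599,42),sc(280,38,42),sc(167,510,42))
print("corners",t8(261,225,42),t8(260,395,42),t8(493,222,42),t8(500,390,42))
E
```

```text
spot [521.5 181.9  42. ] [526.6 182.1  42. ]
drum [631. 177.  87.] [626.7 177.1  87. ]
dome [407.6 178.6  60. ]
cone [499.9 -79.7  42. ] [498.3 -80.1  97. ] [499.9 -79.2  42. ] [499.9 -79.9  97. ]
disc [ 500.8 -321.1   66. ] [ 507.2 -319.4   66. ]
edge [ 705.  -256.4   42. ] [ 352.8 -256.7   42. ] [ 341.5 -257.2   42. ] [ 718.1 -250.6   42. ]
corners [719.7 272.4  42. ] [334.1 267.5  42. ] [ 714.9 -254.8   42. ] [ 335.9 -255.1   42. ]
```

Request:
servo_tool:
  commands: [17.5,-47.5,0,0,0,-0.065,17.5,-47.5,0,0,0,-0.065,17.5,-47.5,0,0,0,-0.065,17.5,-47.5,0,0,0,-0.065,17.5,-47.5,0,0,0,-0.065]
  claw: 0.25

```text
time_s: 0.78
ee_pos: [240.4, 315.3, 222.4]
tool_rot: [-0.332, 0.625, 0.331, 0.625]
contact_force: [1.0, -0.7, 0.3]
grip_width: 70.7
```

Request:
servo_tool:
  commands: [17.5,-47.5,0,0,0,-0.065,17.5,-47.5,0,0,0,-0.065,17.5,-47.5,0,0,0,-0.065,17.5,-47.5,0,0,0,-0.065,17.5,-47.5,0,0,0,-0.065]

```text
time_s: 1.4
ee_pos: [327.9, 77.9, 222.6]
tool_rot: [-0.226, 0.67, 0.226, 0.67]
contact_force: [-0.5, 0.2, 0.0]
grip_width: 70.4
```

Request:
servo_tool:
  commands: [17.5,-47.5,0,0,0,-0.065,17.5,-47.5,0,0,0,-0.065,17.5,-47.5,0,0,0,-0.065,17.5,-47.5,0,0,0,-0.065,17.5,-47.5,0,0,0,-0.065]

```text
time_s: 2.02
ee_pos: [415.4, -159.8, 222.3]
tool_rot: [-0.114, 0.698, 0.114, 0.698]
contact_force: [0.9, -0.2, 0.7]
grip_width: 70.8
```

Request:
servo_tool:
  commands: [17.5,-47.5,0,0,0,-0.065,17.5,-47.5,0,0,0,-0.065,17.5,-47.5,0,0,0,-0.065,17.5,-47.5,0,0,0,-0.065,17.5,-47.5,0,0,0,-0.065]

```text
time_s: 2.65
ee_pos: [503.0, -397.1, 222.1]
tool_rot: [0.0, 0.707, 0.0, 0.707]
contact_force: [0.5, 0.3, 0.3]
grip_width: 70.5
```

```bash
python3 - <<'E'
from rig import sensors, grab_frame
import cv2,pickle
for n in ["wrist","scene"]:
    f=grab_frame(n); pickle.dump(f,open(f"f_{n}1.pkl","wb"))
    cv2.imwrite(f"pics/{n}1.png",cv2.resize(f["color"][:,:,::-1],(800,600),interpolation=cv2.INTER_CUBIC))
E
```

```text
(no output)
```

View pics/wrist1.png

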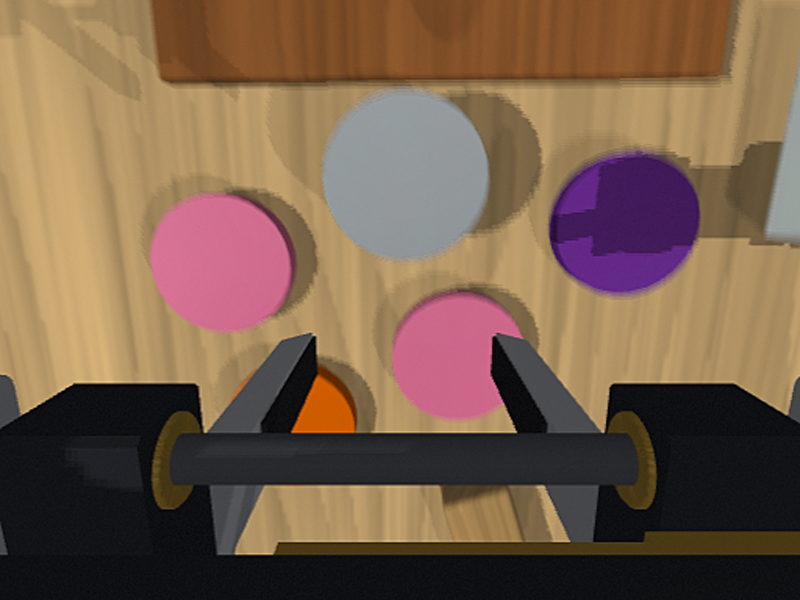

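View pics/scene1.png

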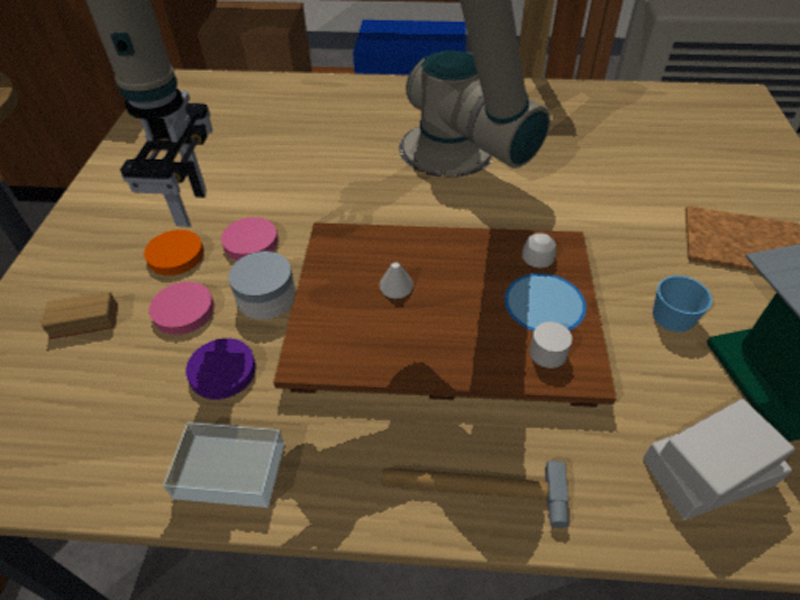

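```bash
python3 - <<'E'
import pickle
from h import *
W=pickle.load(open("f_wrist1.pkl","rb"))
for p in [(406,174,66),(406,261,66),(406,88,66),(322,174,66),(489,174,66),(165,81,42),(725,77,42)]:
    print(ray(W,(p[0]+.5)/1.5625-.5,(p[1]+.5)/1.5625-.5,p[2]).round(1))
E
```

```text
[ 504.3 -323.9   66. ]
[ 504.3 -381.5   66. ]
[ 504.2 -271.5   66. ]
[ 449.2 -323.9   66. ]
[ 558.7 -323.9   66. ]
[ 341.8 -262.7   42. ]
[ 718.9 -260.4   42. ]
```

Request:
servo_tool:
  commands: [0,0,-40,0,0,0,0,0,-40,0,0,0,0,0,-35,0,0,0,0,0,-25,0,0,0,0,0,-13,0,0,0]

```text
time_s: 3.38
ee_pos: [501.8, -394.0, 67.9]
tool_rot: [-0.0, 0.708, 0.002, 0.706]
contact_force: [-1.0, 0.3, -0.1]
grip_width: 70.1
```

Request:
servo_tool:
  commands: [0,4,0,0,0,0,0,4,0,0,0,0,0,4,0,0,0,0,0,2,0,0,0,0,0,0,0,0,0,0]

```text
time_s: 4.0
ee_pos: [502.9, -381.5, 69.9]
tool_rot: [-0.001, 0.707, 0.001, 0.707]
contact_force: [0.0, -0.4, -0.1]
grip_width: 70.4
```

```bash
cat > look.py <<'E'
import sys,cv2,pickle
from rig import sensors,grab_frame
k=sys.argv[1]
a=[]
for n in sys.argv[2:]:
    f=grab_frame(n); pickle.dump(f,open(f"f_{n}{k}.pkl","wb"))
    cv2.imwrite(f"pics/{n}{k}.png",cv2.resize(f["color"][:,:,::-1],(800,600),interpolation=cv2.INTER_CUBIC))
s=sensors.read_state(); print(s["time_s"],s["ee_pos"],s["contact_force"])
E
python3 look.py 2 wrist scene
```

```text
4.1 [ 502.80058977 -381.76231942   69.7069433 ] [-1.30794898 -0.21300838 -0.04813958]
```

View pics/wrist2.png

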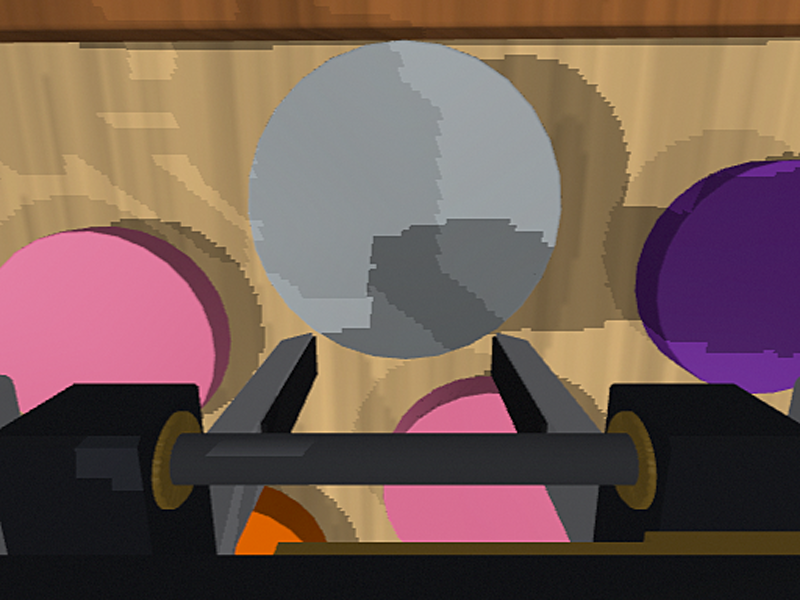

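View pics/scene2.png

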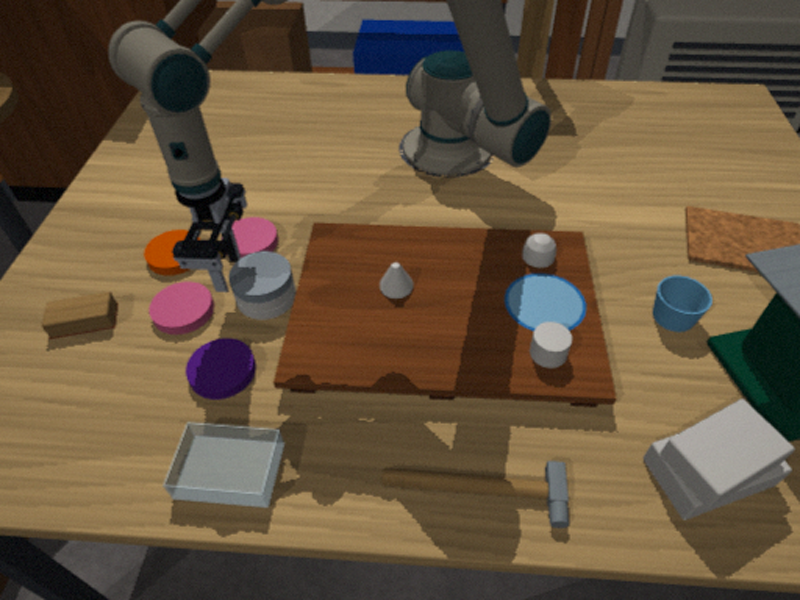

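Request:
servo_tool:
  commands: [0,3,-1,0,0,0,0,3,-1,0,0,0,0,3,0,0,0,0,0,3,0,0,0,0,0,3,0,0,0,0]

```text
time_s: 4.72
ee_pos: [502.7, -366.5, 67.5]
tool_rot: [-0.001, 0.707, 0.001, 0.707]
contact_force: [0.3, -0.4, -0.5]
grip_width: 70.3
```

Request:
servo_tool:
  commands: [1.5,4,0,0,0,0,2,4,0,0,0,0,2,4,0,0,0,0,2,4,0,0,0,0,2,4,0,0,0,0]

```text
time_s: 5.35
ee_pos: [512.4, -346.4, 67.5]
tool_rot: [-0.001, 0.707, 0.001, 0.707]
contact_force: [-0.1, -0.4, -0.5]
grip_width: 70.4
```

```bash
python3 look.py 3 wrist scene
```

```text
5.45 [ 512.56336868 -346.0118169    67.56989356] [ 0.36791152 -0.26439022 -0.38388307]
```

View pics/wrist3.png

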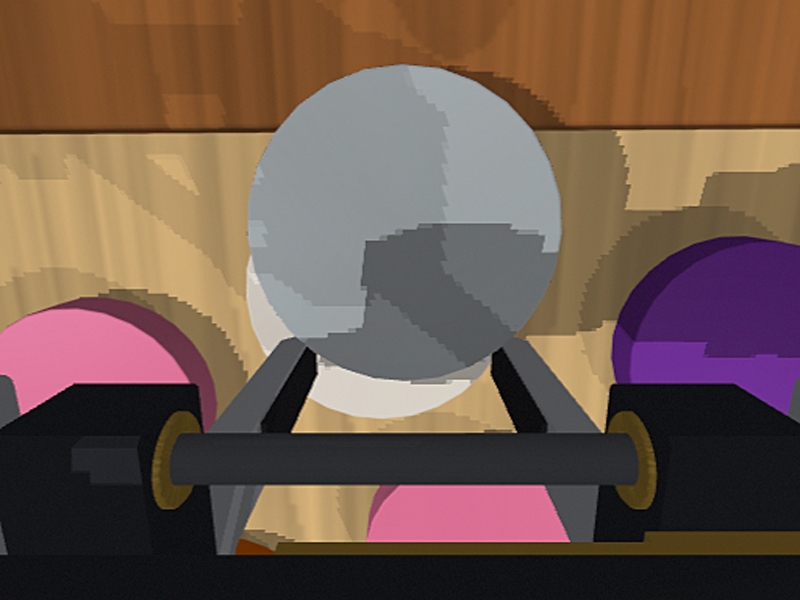

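View pics/scene3.png

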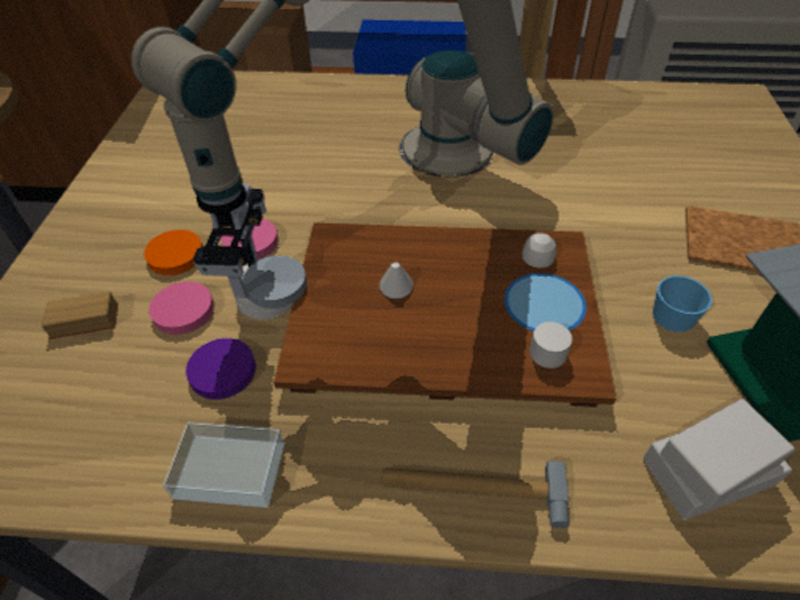

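Request:
servo_tool:
  commands: [2,4,0,0,0,0,2,4,0,0,0,0,2,4,0,0,0,0,2,4,0,0,0,0,2,4,0,0,0,0]

```text
time_s: 6.08
ee_pos: [522.4, -326.4, 67.6]
tool_rot: [-0.001, 0.707, 0.001, 0.707]
contact_force: [-1.7, -1.5, 1.4]
grip_width: 70.6
```

Request:
servo_tool:
  commands: [2,4,0,0,0,0,2,4,0,0,0,0,2,4,0,0,0,0,2,4,0,0,0,0,2,4,0,0,0,0]

```text
time_s: 6.7
ee_pos: [532.4, -306.3, 67.4]
tool_rot: [-0.001, 0.707, 0.001, 0.707]
contact_force: [-0.1, -1.1, 0.8]
grip_width: 70.0
```

Request:
servo_tool:
  commands: [2,4,0,0,0,0,2,4,0,0,0,0,2,4,0,0,0,0,2,4,0,0,0,0,2,4,0,0,0,0]

```text
time_s: 7.32
ee_pos: [542.3, -286.2, 67.3]
tool_rot: [-0.001, 0.707, 0.001, 0.707]
contact_force: [-0.3, -0.8, -0.4]
grip_width: 70.1
```

```bash
python3 look.py 4 wrist scene
```

```text
7.425 [ 542.48685907 -285.92768396   67.46074985] [-0.06203251 -0.25930844  0.11155862]
```

View pics/wrist4.png

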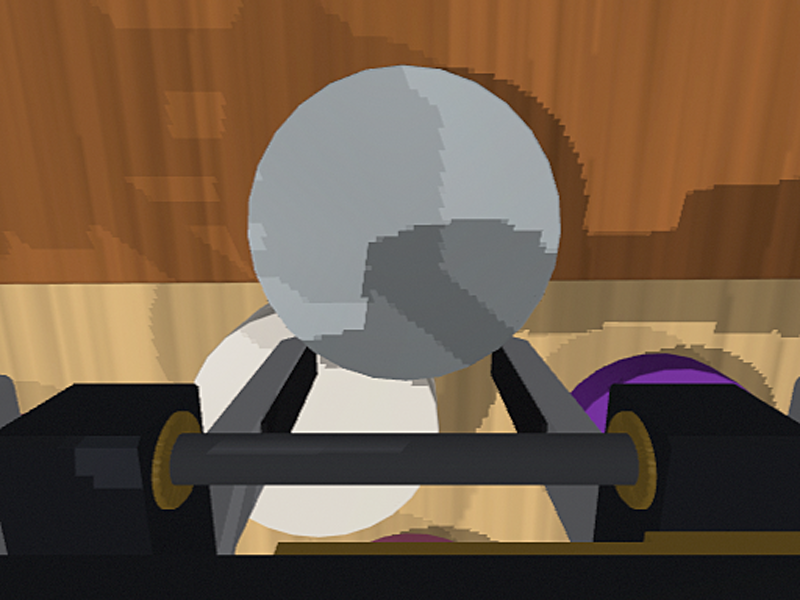

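View pics/scene4.png

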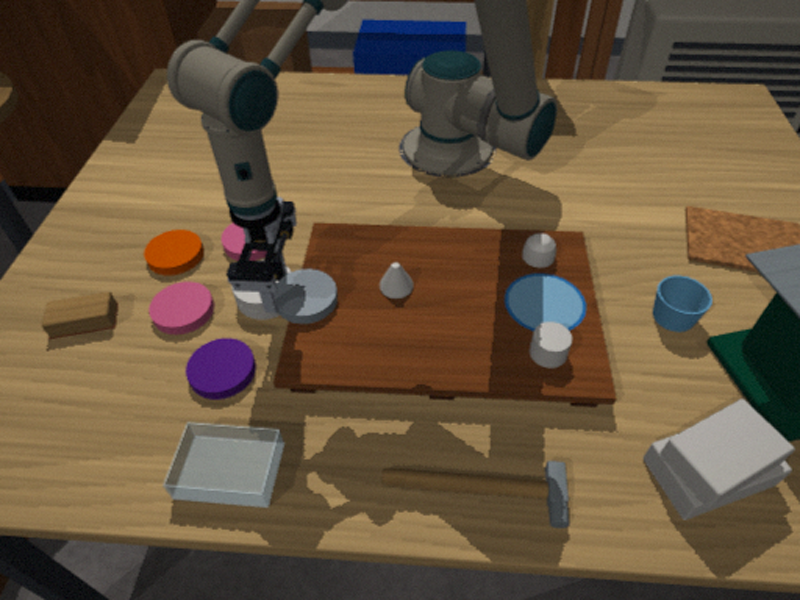

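Request:
servo_tool:
  commands: [2.4,5,0,0,0,0,2.4,5,0,0,0,0,2.4,5,0,0,0,0,2.4,5,0,0,0,0,2.4,5,0,0,0,0]

```text
time_s: 8.05
ee_pos: [554.4, -261.3, 67.5]
tool_rot: [-0.001, 0.707, 0.001, 0.707]
contact_force: [-0.2, -1.7, 0.1]
grip_width: 70.5
```

Request:
servo_tool:
  commands: [2.4,5,0,0,0,0,2.4,5,0,0,0,0,2.4,5,0,0,0,0,2.4,5,0,0,0,0,2.4,5,0,0,0,0]

```text
time_s: 8.68
ee_pos: [566.4, -236.3, 67.5]
tool_rot: [-0.001, 0.707, 0.001, 0.707]
contact_force: [0.1, -1.4, 0.6]
grip_width: 70.6
```

Request:
servo_tool:
  commands: [2.4,5,0,0,0,0,2.4,5,0,0,0,0,2.4,5,0,0,0,0,2.4,5,0,0,0,0,2.4,5,0,0,0,0]

```text
time_s: 9.3
ee_pos: [578.4, -211.3, 67.5]
tool_rot: [-0.001, 0.707, 0.001, 0.707]
contact_force: [-1.9, -1.2, 1.8]
grip_width: 70.1
```

```bash
python3 look.py 5 wrist scene
```

```text
9.4 [ 578.58451407 -210.75320415   67.48086837] [-0.13358052 -0.42974865 -0.43374024]
```

View pics/wrist5.png

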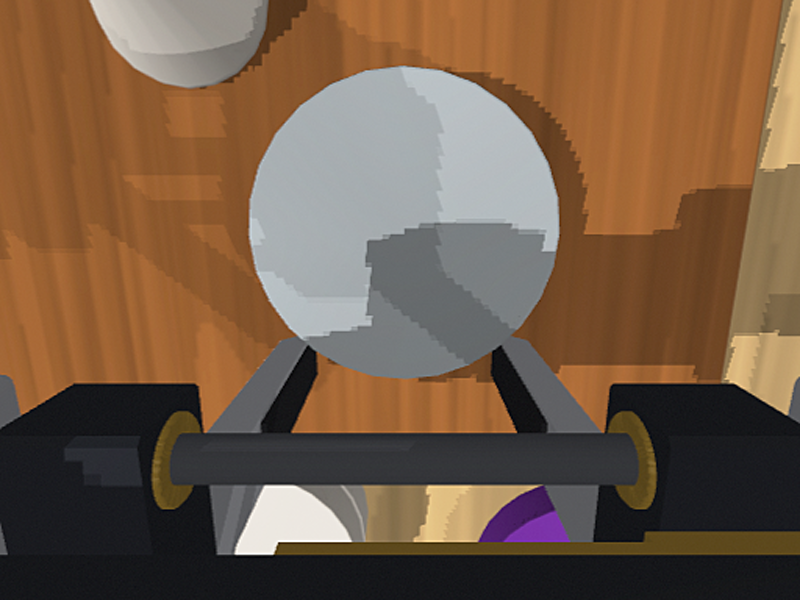

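View pics/scene5.png

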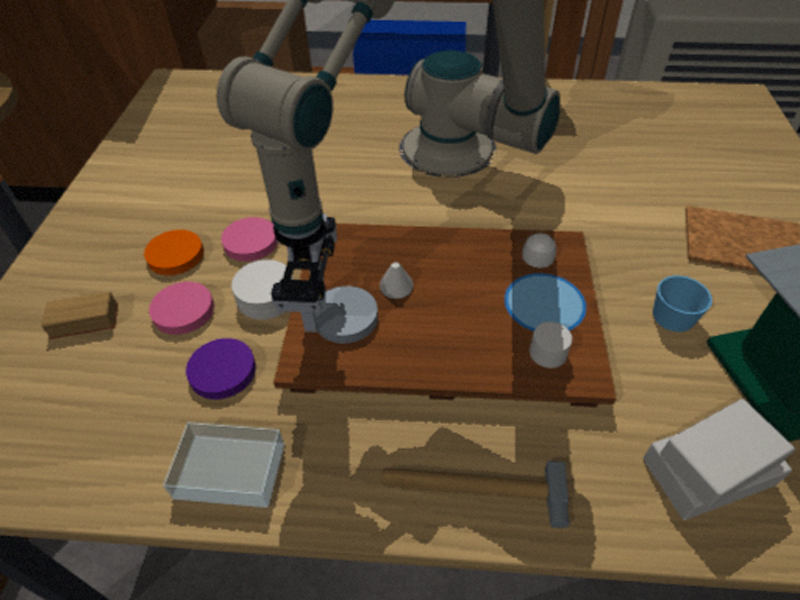

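Request:
servo_tool:
  commands: [2.5,5,0,0,0,0,2.5,5,0,0,0,0,2.5,5,0,0,0,0,2.5,5,0,0,0,0,2.5,5,0,0,0,0]

```text
time_s: 10.02
ee_pos: [590.9, -186.2, 67.4]
tool_rot: [-0.001, 0.707, 0.001, 0.707]
contact_force: [-0.4, -2.0, 0.5]
grip_width: 70.4
```

Request:
servo_tool:
  commands: [2.5,5,0,0,0,0,2.5,5,0,0,0,0,2.5,5,0,0,0,0,2.5,5,0,0,0,0,2.5,5,0,0,0,0]

```text
time_s: 10.65
ee_pos: [603.4, -161.2, 67.5]
tool_rot: [-0.001, 0.707, 0.001, 0.707]
contact_force: [-1.1, -0.7, -0.6]
grip_width: 70.6
```

Request:
servo_tool:
  commands: [2,5,0,0,0,0,2,5,0,0,0,0,1,5,0,0,0,0,0,5,0,0,0,0,0,5,0,0,0,0]

```text
time_s: 11.28
ee_pos: [608.3, -136.3, 67.5]
tool_rot: [-0.001, 0.707, 0.001, 0.707]
contact_force: [0.4, -0.9, -1.1]
grip_width: 70.7
```

```bash
python3 look.py 6 wrist scene
```

```text
11.375 [ 608.19009742 -135.77686224   67.50790163] [ 0.92740219 -0.28681888  0.85829212]
```

View pics/wrist6.png

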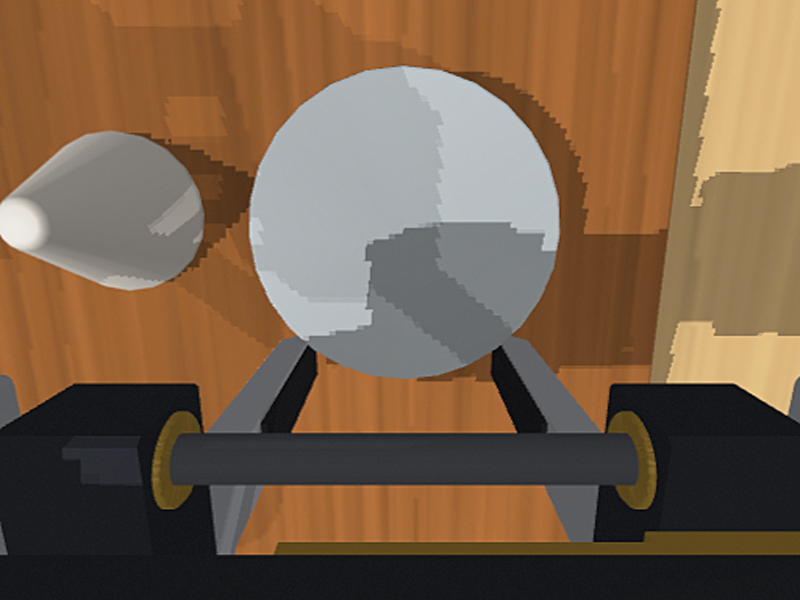

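View pics/scene6.png

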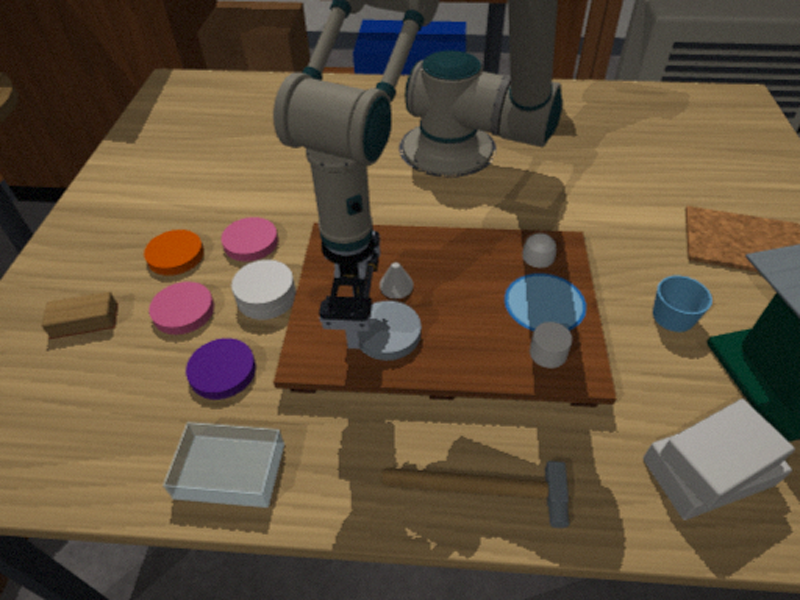

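Request:
servo_tool:
  commands: [0,5,0,0,0,0,0,5,0,0,0,0,0,5,0,0,0,0,0,5,0,0,0,0,0,5,0,0,0,0]

```text
time_s: 12.0
ee_pos: [608.2, -111.3, 67.5]
tool_rot: [-0.001, 0.707, 0.001, 0.707]
contact_force: [-0.0, -0.7, 0.7]
grip_width: 70.1
```

Request:
servo_tool:
  commands: [0,5,0,0,0,0,0,5,0,0,0,0,0,5,0,0,0,0,0,5,0,0,0,0,0,5,0,0,0,0]

```text
time_s: 12.62
ee_pos: [608.2, -86.3, 67.5]
tool_rot: [-0.001, 0.707, 0.001, 0.707]
contact_force: [0.6, -1.6, 0.3]
grip_width: 70.6
```

Request:
servo_tool:
  commands: [0,5,0,0,0,0,0,5,0,0,0,0,-1,5,0,0,0,0,-1.5,5,0,0,0,0,-2,5,0,0,0,0]

```text
time_s: 13.25
ee_pos: [603.7, -61.3, 67.5]
tool_rot: [-0.001, 0.707, 0.001, 0.707]
contact_force: [1.0, -0.7, 0.6]
grip_width: 70.5
```

Request:
servo_tool:
  commands: [-2.5,5,0,0,0,0,-2.5,5,0,0,0,0,-2.5,5,0,0,0,0,-2.5,5,0,0,0,0,-2.5,5,0,0,0,0]

```text
time_s: 13.88
ee_pos: [591.0, -36.3, 67.5]
tool_rot: [-0.001, 0.707, 0.001, 0.707]
contact_force: [0.1, -0.5, -0.2]
grip_width: 70.5
```

```bash
python3 look.py 7 wrist scene
```

```text
13.975 [590.70430896 -35.77066542  67.50758677] [-0.39528527 -0.09781191  0.7822405 ]
```

View pics/wrist7.png

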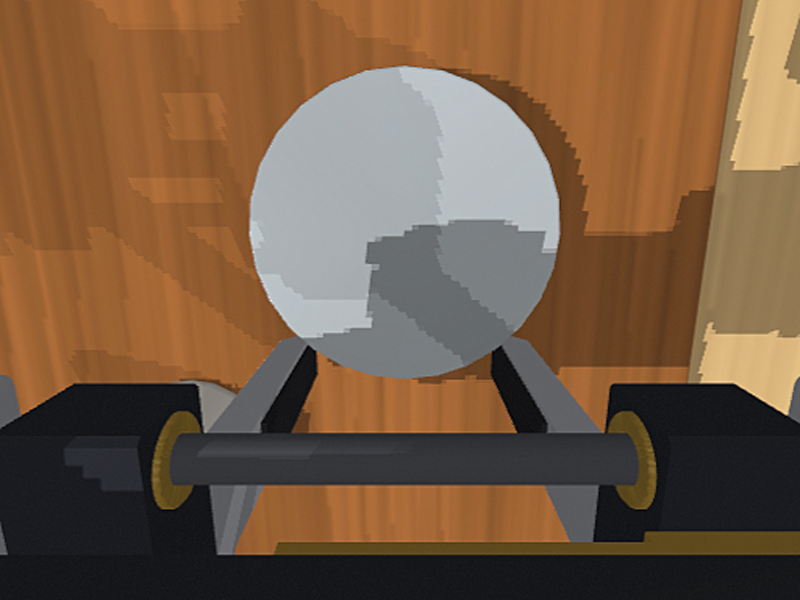

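View pics/scene7.png

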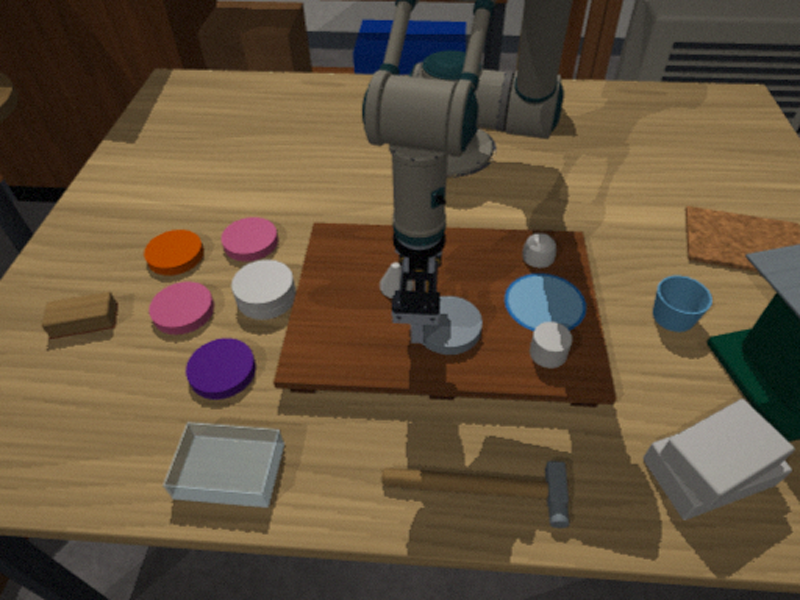

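Request:
servo_tool:
  commands: [-2.8,5,0,0,0,0,-2.8,5,0,0,0,0,-2.8,5,0,0,0,0,-2.8,5,0,0,0,0,-2.8,5,0,0,0,0]

```text
time_s: 14.6
ee_pos: [577.0, -11.2, 67.5]
tool_rot: [-0.001, 0.707, 0.001, 0.707]
contact_force: [1.0, -0.5, -0.7]
grip_width: 70.6
```

Request:
servo_tool:
  commands: [-2.8,5,0,0,0,0,-2.8,5,0,0,0,0,-2.8,5,0,0,0,0,-2.8,5,0,0,0,0,-2.8,5,0,0,0,0]

```text
time_s: 15.22
ee_pos: [563.0, 13.7, 67.5]
tool_rot: [-0.001, 0.707, 0.001, 0.707]
contact_force: [0.2, -0.8, -0.2]
grip_width: 70.1
```

Request:
servo_tool:
  commands: [-2.8,5,0,0,0,0,-2.8,5,0,0,0,0,-2.8,5,0,0,0,0,-2.8,5,0,0,0,0,-2.8,5,0,0,0,0]

```text
time_s: 15.85
ee_pos: [549.0, 38.7, 67.5]
tool_rot: [-0.001, 0.707, 0.001, 0.707]
contact_force: [0.4, -1.1, 0.2]
grip_width: 70.4
```

```bash
python3 look.py 8 wrist scene top
```

```text
16.0 [548.82927293  38.91469597  67.50109977] [ 0.07992405 -0.49194243 -0.39959304]
```

View pics/wrist8.png

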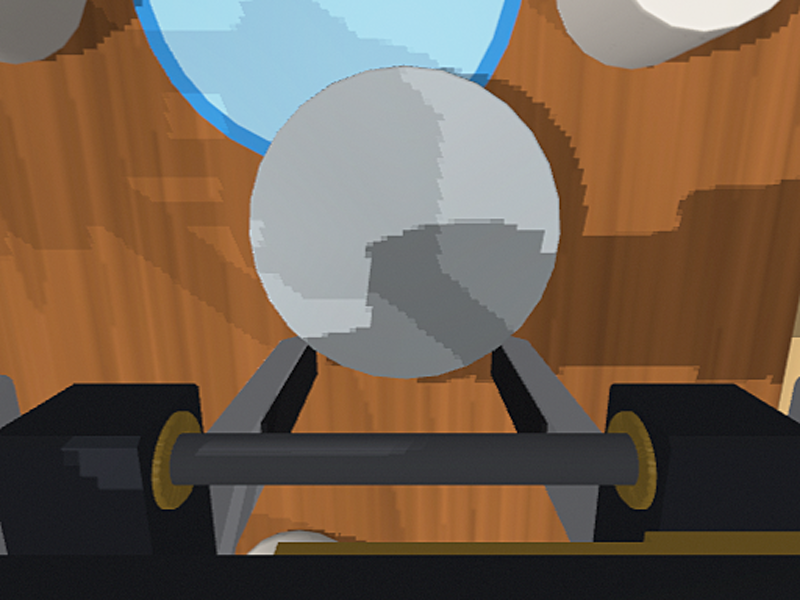

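View pics/scene8.png

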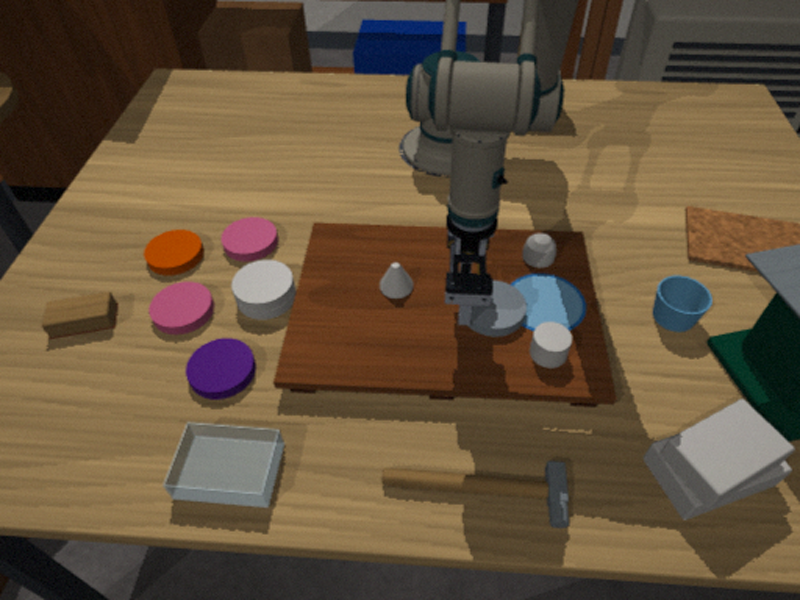

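```bash
python3 - <<'E'
import pickle
from h import *
W=pickle.load(open("f_wrist8.pkl","rb"))
for p in [(135,0,42),(521,0,42),(266,152,42),(490,80,42),(404,67,64),(404,377,64),(250,222,64),(559,222,64),(560,0,42),(628,68,42)]:
    print(ray(W,(p[0]+.5)/1.5625-.5,(p[1]+.5)/1.5625-.5,p[2]).round(1))
E
```

```text
[452.8 169.4  42. ]
[590.4 169.7  42. ]
[496.  117.6  42. ]
[580.6 143.2  42. ]
[548.8 142.8  64. ]
[549.   34.8  64. ]
[495.1  92.8  64. ]
[603.   93.1  64. ]
[604.3 169.7  42. ]
[631.1 147.4  42. ]
```

Request:
servo_tool:
  commands: [-2.5,5,0,0,0,0,-2.5,5,0,0,0,0,-2.5,5,0,0,0,0,-2.5,5,0,0,0,0,-2.5,5,0,0,0,0]

```text
time_s: 16.62
ee_pos: [536.5, 63.8, 67.5]
tool_rot: [-0.001, 0.707, 0.001, 0.707]
contact_force: [1.1, -1.3, -0.2]
grip_width: 70.2
```

Request:
servo_tool:
  commands: [-2.5,5,0,0,0,0,-2.5,5,0,0,0,0,-2.5,5,0,0,0,0,-2.5,5,0,0,0,0,-2.5,5,0,0,0,0]

```text
time_s: 17.25
ee_pos: [524.0, 88.7, 67.5]
tool_rot: [-0.001, 0.707, 0.001, 0.707]
contact_force: [-0.1, -0.8, -0.9]
grip_width: 70.4
```

Request:
servo_tool:
  commands: [-2,5,0,0,0,0,0,5,0,0,0,0,0,5,0,0,0,0,0,5,0,0,0,0,0,5,0,0,0,0]

```text
time_s: 17.88
ee_pos: [522.2, 113.7, 67.5]
tool_rot: [-0.001, 0.707, 0.001, 0.707]
contact_force: [-0.4, -2.2, 0.7]
grip_width: 70.3
```

Request:
servo_tool:
  commands: [0,5,0,0,0,0,0,5,0,0,0,0,0,4,0,0,0,0,0,2,0,0,0,0]

```text
time_s: 18.38
ee_pos: [522.2, 129.7, 67.5]
tool_rot: [-0.001, 0.707, 0.001, 0.707]
contact_force: [-0.2, -1.4, 1.1]
grip_width: 70.8
```

```bash
python3 look.py 9 wrist scene
```

```text
18.475 [522.18464331 129.76255511  67.48803531] [-0.9086799  -0.88923282  0.09072751]
```

View pics/wrist9.png

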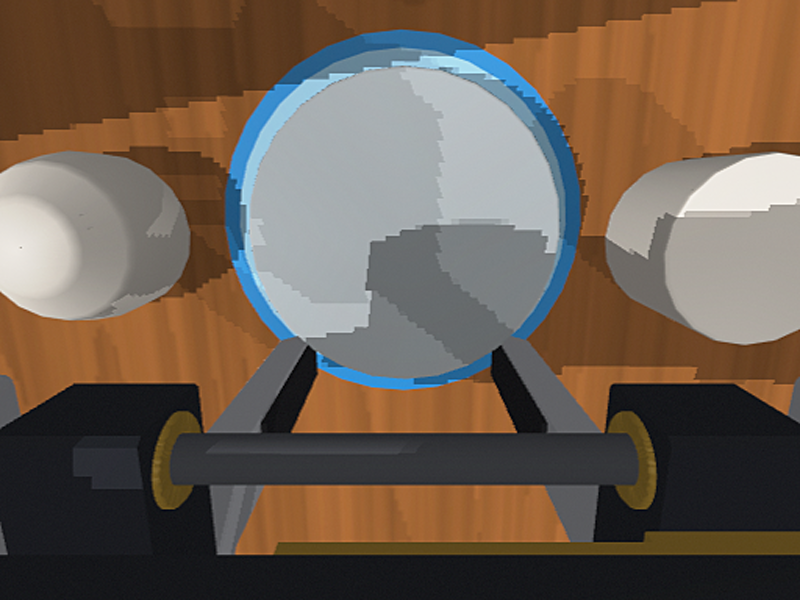

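View pics/scene9.png

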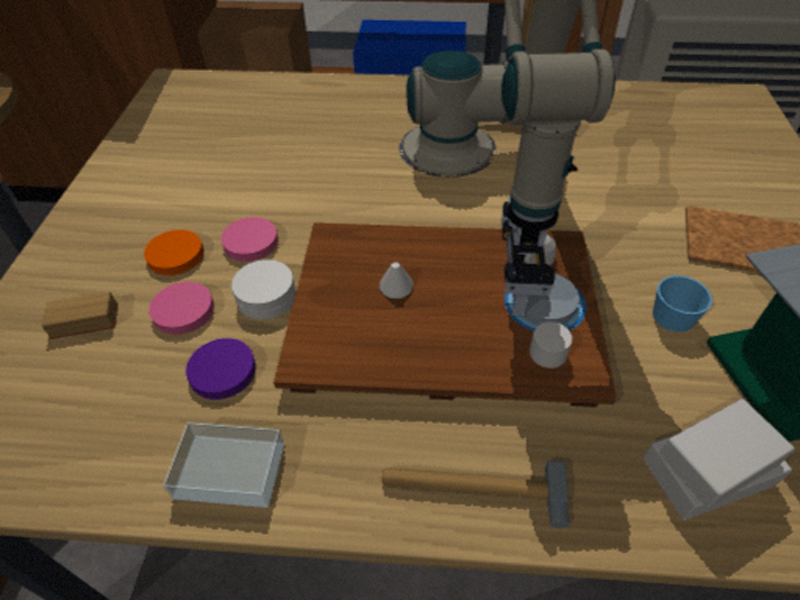

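```bash
python3 - <<'E'
import pickle
from h import *
W=pickle.load(open("f_wrist9.pkl","rb"))
for p in [(404,29,42),(404,390,42),(227,208,42),(581,208,42),(404,67,64),(404,378,64),(250,222,64),(559,222,64)]:
    print(ray(W,(p[0]+.5)/1.5625-.5,(p[1]+.5)/1.5625-.5,p[2]).round(1))
E
```

```text
[521.9 251.2  42. ]
[522.2 110.3  42. ]
[452.5 187.4  42. ]
[591.5 187.7  42. ]
[521.9 233.7  64. ]
[522.2 125.4  64. ]
[468.2 183.8  64. ]
[576.2 184.   64. ]
```

Request:
servo_tool:
  commands: [0,-5,0,0,0,0,0,-8,0,0,0,0,0,-12,0,0,0,0,0,-12,0,0,0,0,0,0,0,0,0,0]

```text
time_s: 19.1
ee_pos: [522.3, 91.2, 67.5]
tool_rot: [-0.0, 0.707, 0.0, 0.707]
contact_force: [-0.1, 0.9, -0.3]
grip_width: 70.6
```

Request:
servo_tool:
  commands: [0,0,25,0,0,0,0,0,40,0,0,0,0,-10,50,0,0,0,0,-20,40,0,0,0,0,-30,20,0,0,0]

```text
time_s: 19.73
ee_pos: [523.2, 32.4, 245.2]
tool_rot: [-0.001, 0.706, 0.001, 0.709]
contact_force: [-0.2, -0.4, 0.0]
grip_width: 70.6
```

Request:
servo_tool:
  commands: [-40,-30,20,0,0,0,-40,-30,0,0,0,0,-40,-30,0,0,0,0,-20,-20,0,0,0,0,0,0,0,0,0,0]

```text
time_s: 20.35
ee_pos: [381.2, -78.2, 262.8]
tool_rot: [0.0, 0.707, -0.0, 0.707]
contact_force: [-0.2, -0.3, 0.4]
grip_width: 70.2
```

```bash
python3 look.py 10 top scene
```

```text
20.45 [382.75741876 -77.38789198 262.70626886] [-0.26484371  0.08160204 -0.55088031]
```

View pics/top10.png

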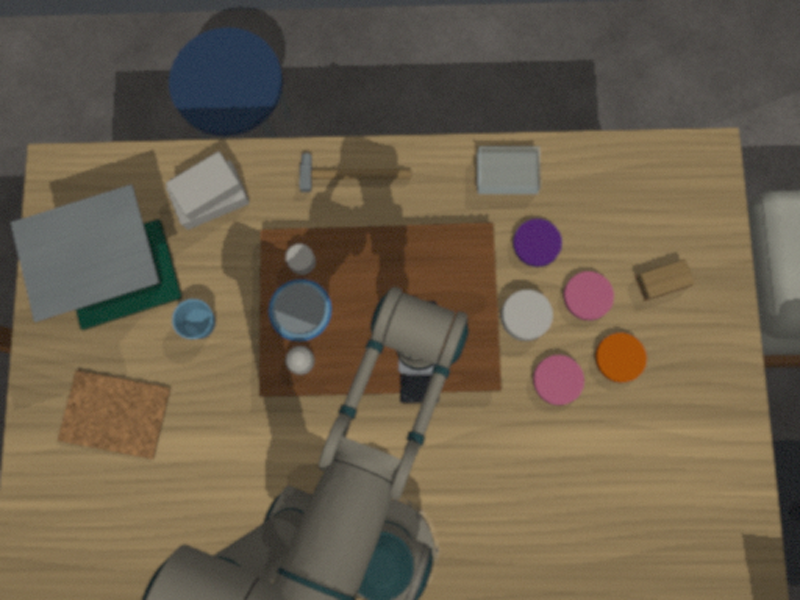

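View pics/scene10.png

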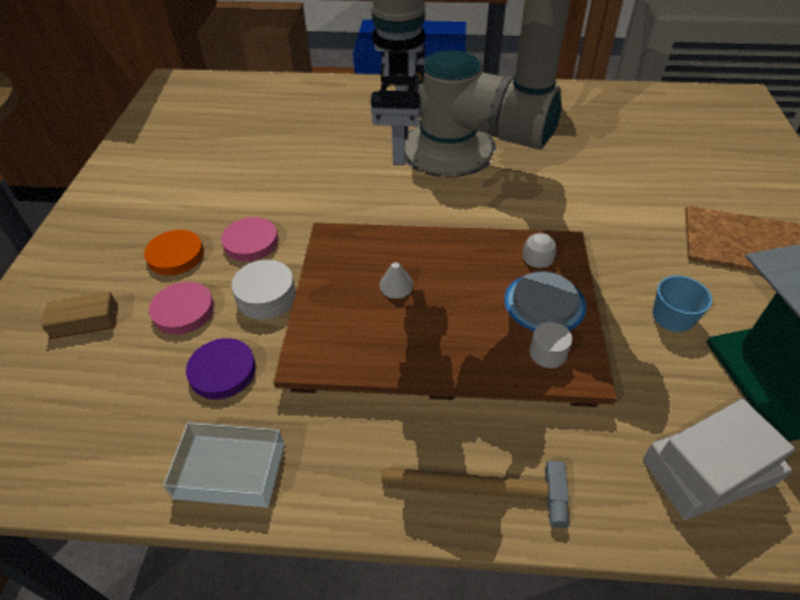

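```bash
python3 - <<'E'
import pickle
from h import *
T=pickle.load(open("f_top10.pkl","rb"))
print(ray(T,(527+.5)/1.5625-.5,(315+.5)/1.5625-.5,44).round(1))
from rig import ctrl
print(ctrl.hand_in())
E
```

```text
[ 499.5 -321.    44. ]
the job is handed in; nothing more can be done
None
```

The grey disc now lies flat inside the blue circle, and the job is handed in at about 20.5 s of the 67 s allowed. I pushed it with two partly open fingers. It went off the stack onto the board, around the cone on its +x side, and in between the dome and the drum. It was never gripped, lifted or pressed from above, and I then backed the fingers off and raised the arm clear.

**Placement:** in the wrist image just before letting go, the disc centre was at about (522, 180) mm and the circle centre at (522, 181) mm. After backing off, the last top and scene pictures show the blue ring all around the disc.

**White discs:** the middle one measures (499.5, -321) mm. The grey disc above it was at about (501, -321) mm at the start in the same camera. Both white discs look undisturbed in the last pictures.

**Obstacles and cup:** about 20 mm was left between disc and cone at the closest point I looked at. Force readings stayed at a couple of newtons, and the cone, dome, drum, cup and look-alike discs appear unchanged in the pictures.

**Disagreement:** at the stack the wrist camera put things about 4 to 5 mm further toward -y than the other two cameras. At the blue circle the wrist and top cameras agreed to about 1 mm, but in x the scene camera put the circle about 5 mm further out than they did.

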